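Lay out the turn-signal parts on the workshop bench

TASK

Lay the front-light parts out ready for fitting: the chrome turn-signal housing upright on the middle of the square rubber pad with the large amber lens seated squarely on top of it, the small marker lamp upright on the middle of the round rubber pad, and the handlebar clamp block standing directly on the bench, bolt heads up, on the straight line between the two pads and midway between them. Set the lens down, do not drop it, and leave the socket, spark plug, tape roll and tin where they are.

Things in the scene. Friction and masses are not known exactly. Their poses are not given: they have to be found in the camera images.
- housing_center (a point): Centre of the turn-signal housing, 20 mm above its underside: loose upright chrome drum, 58 mm diameter, 40 mm high to its flat rim (lowest 8 mm tapered in to 48 mm). Above the rim a white tapered boss, 52 mm diameter at its foot, 38 mm at its top, 11 mm high, with a small bulb (top 66 mm above the underside). 180 g. z up, any yaw.
- lens_center (a point): Centre of the large amber lens, 19 mm above its lower edge: loose round cap, hollow, open below, fine rings on top; 58 mm diameter up to 30 mm, tapering to 40 mm at the top, 38 mm high, wall 3 mm, cavity 34 mm deep. Lies open side down. On the housing the boss centres it and its lower edge rests on the rim, 40 mm above the housing's underside. 50 g. z up, any yaw.
- lamp_center (a point): Point at the centre of the small marker lamp, 24 mm above its underside: a loose upright black drum 40 mm in diameter and 30 mm high with a narrower amber dome on it, 48 mm high in all. 100 g, no preferred yaw. Its z axis points up.
- clamp_center (a point): Point at the centre of the handlebar clamp block, 17 mm above its underside: a loose bare aluminium block 54 mm long (its x axis), 28 mm wide (its y axis) and 34 mm high, with two dark bolt heads 11 mm wide standing 5 mm above its top at 19 mm either side of the middle. 150 g. Its z axis points up; its final yaw is free.
- square_pad: Square black rubber pad, 90 x 90 mm, 3 mm thick, fixed to the bench. Origin at the centre of its underside, on the bench top. Its y axis lies along the straight line through both pads (the round pad is towards its +y or its -y, differing from start to start; the centres are 200 mm apart).
- round_pad: Round black rubber pad, 90 mm diameter, 3 mm thick, fixed to the bench. Origin at the centre of its underside, on the bench top.
- socket_center (a point): Bystander: centre of a loose steel wrench socket standing upright, 24 mm diameter, 38 mm high. Leave it.
- plug_center (a point): Bystander: centre of a loose spark plug standing upright, 22 mm diameter at the foot, 44 mm high. Leave it.
- tape_center (a point): Bystander: centre of a loose roll of black tape lying flat, 76 mm outside diameter, 24 mm high. Leave it.
- tin_center (a point): Bystander: centre of a loose green round tin with black cap, 54 mm diameter, 55 mm high. Leave it. Apart from the listed things the bench is clear within 0.74 m of the base axis and 0.45 m to either side of the robot.
Not all that is in view belongs to the job. What is meant by the part that bears housing_center is not pink or turquoise, and is the larger of those in its own colour.

How it is judged:
By the outcome, as a careful person would: the job done as asked, in the order asked, and still so for the second after the job is handed in, with the robot touching nothing.
It also fails if it takes over 102 s, if anything falls off the work surface, if the arm or the gripper's body presses on something with over 40 N, if the wrist force passes 120 N, or if a joint passes its speed limit or range.

ROBOT

A 6-joint arm with a two-finger parallel gripper is mounted at the origin on the work surface. World frame = base frame: x ahead of the robot, y to its left, z up, the work surface at z = 0. Lengths are in m, angles in degrees, forces in N, time in s.
With the tool pointing down it reaches from about 0.375 to 0.75 m from the base axis. Payload 9 kg.
Tool frame: the origin (TCP) lies where the fingers leave the gripper's body, on its centre line; the fingertips stand 73 mm ahead of it and the grasp point (between the pads) lies 54 mm ahead of it (robot.tip_reach is the distance from the TCP to the fingertips, in m); z points along the fingers, y is the line along which they close (so a half turn about z gives the same grasp; the last joint's range is limited). The gripper opens to 85 mm and grips with 20 to 120 N. Pads are 22 mm wide; open, the fingers measure 114 mm over their backs; the gripper's body (76 mm by 85 mm) begins 54 mm behind the grasp point. The pads swing forward as they close: fully open they stand 13 mm farther back than shut.
Start: joints at [63.043, 5.964, 5.575, 89.605, 0, 77.527], TCP at [0.15, 0.581, 0.304] pointing down, gripper open.
Joint ranges: [-171.21, 171.21], [-48.23, 106.86], [-62.78, 66.21], [-105.2, 120.99], [-86.42, 89.51], [-180, 180]. Speed limits (degrees/s): [127.2, 127.2, 147.25, 180, 180, 180].

INTERFACE

Orientations are given as [roll, pitch, yaw] about the fixed x, y, z axes, in that order (R = Rz(yaw) Ry(pitch) Rx(roll)).
In Python, from plant import robot gives the robot as it stands. Calls block until the motion is done:
- robot.move_pose(position, orientation): joint-space move of the TCP to a pose.
- robot.line_to(position, vel=0.15, rotation=None, guard=None): straight line of the TCP; rotation=None keeps the orientation; vel is the mean speed in m/s. With guard (N) it stops when the force on the tool has changed by that much, and returns True; else False.
- robot.goto_joints(angles): joint-space move.
- robot.set_gripper(opening): finger opening in m; the grip force is fixed at half the most; returns when the fingers have stopped.
- robot.pause(seconds).
- robot.ik(position, orientation): joint angles nearest the present ones, or None.
- robot.observe(): the state.
- robot.grab_frame(name): name is "side" or "top" or "wrist"; returns the picture (480x640x3 uint8, blue, green, red); there is no depth.
- robot.get_calibration(name): a dict with "vertical_fov" (degrees; the focal length in pixels is half the picture's height over the tangent of half this angle, whatever the lens; pixels are square), "cx", "cy" (the principal point, pixels), "k1" (the pictures are not rectified: a ray, as slopes to the right and down, at radius r is drawn at 1 + k1 r^2 times it, then the intrinsics apply), "rvec" (rotation vector, rad) and "tvec" (3), from world to camera coordinates, as OpenCV has them. Camera axes: x right, y down, z forward; pixel columns grow to the right and rows downward; lengths in m; the calibration is good to about 2 mm. A picture is of the moment at which its call begins: read the wrist's pose just before it. get_calibration takes no time and is no camera call; for the wrist camera it gives the pose at the moment of the call.
A pose or a line that the arm cannot do raises robot.IKError and nothing moves.
- robot.job_done(): hands the job in; it is judged then, once.
The state is a dict: "time": time; "q": joint angles; "qvel": joint speeds; "joint_torque": joint torques, N m; "tool_pos": TCP position; "tcp_rot": TCP orientation; "ft_force": force on the tool from outside, world axes, zero at the start; "torque": the same for the moment, N m; "gripper_width": finger opening in m; "gripper_force": force on a finger pad.
Only numpy, scipy, OpenCV 4.12 (cv2) and the standard library are available. Lean on these libraries where they do the work, as an engineer would, in place of code of your own. Each camera call takes 0.05 s, during which the arm holds its last target. There are 200 camera calls.

## Working session

There is one attempt and no reset: what is moved stays moved. The work goes in short steps, each a Python script; the robot and the scene stay as the last script left them, time stands still between calls to the robot, and variables do not carry over. Pictures are saved under pics/ and viewed, at most 14 in all, crops included, and the job is handed in when it is done.

```bash
ls; mkdir -p pics; cat > h.py <<'E'
import numpy as np, cv2
from plant import robot
def cal(n):
    c=robot.get_calibration(n); f=240/np.tan(np.radians(c["vertical_fov"])/2)
    return f,c["cx"],c["cy"],c["k1"],cv2.Rodrigues(np.array(c["rvec"],float))[0],np.array(c["tvec"],float).ravel()
def world(c,u,v,z):
    f,cx,cy,k,R,t=c; d=np.array([(u-cx)/f,(v-cy)/f]); s=d.copy()
    for _ in range(30): s=d/(1+k*(s@s))
    r=R.T@np.array([s[0],s[1],1]); o=-R.T@t
    return o+r*(z-o[2])/r[2]
def pix(c,p):
    f,cx,cy,k,R,t=c; q=R@np.array(p)+t; s=q[:2]/q[2]; s=s*(1+k*(s@s)); return np.array([cx+f*s[0],cy+f*s[1]])
E
python3 - <<'E'
from h import *
for n in("top","side","wrist"):
    c=cal(n); cv2.imwrite(f"pics/{n}0.png",robot.grab_frame(n)); print(n,c[:4],-c[4].T@c[5])
print(robot.observe())
E
```

```text
pics
top (np.float64(464.799871978233), 319.6676775874241, 234.6635917836447, -0.013070923556779702) [0.37400047 0.05144334 0.99273271]
side (np.float64(484.78340822622187), 323.31632947515635, 232.95524686721572, -0.1338445593849888) [0.46414363 0.66781335 0.75781553]
wrist (np.float64(402.35515746764884), 319.1415477545437, 238.61925204048228, -0.020657088839663326) [0.07934654 0.59998212 0.37202608]
{'time': 0.15, 'q': array([ 6.30423827e+01,  5.98974311e+00,  5.53700976e+00,  8.96058768e+01,
       -9.98306714e-04,  7.75272843e+01]), 'qvel': array([-0.06113617, -0.06896444,  0.16435473,  0.0710946 ,  0.05931033,
        0.09667714]), 'joint_torque': array([ 3.42369683e-03, -5.57356131e+01,  5.04010177e+01,  1.24279884e-02,
       -1.89448911e-04, -1.82808230e-05]), 'tool_pos': array([0.14997472, 0.58075577, 0.30330858]), 'tcp_rot': array([-1.79942558e+02, -1.16835573e-02,  1.65515093e+02]), 'ft_force': array([ 0.31407748,  0.1496318 , -1.00491662]), 'torque': array([-0.03510095, -0.08721788,  0.03034717]), 'gripper_force': 0.0, 'gripper_width': 0.085067200482279}
```

View pics/top0.png

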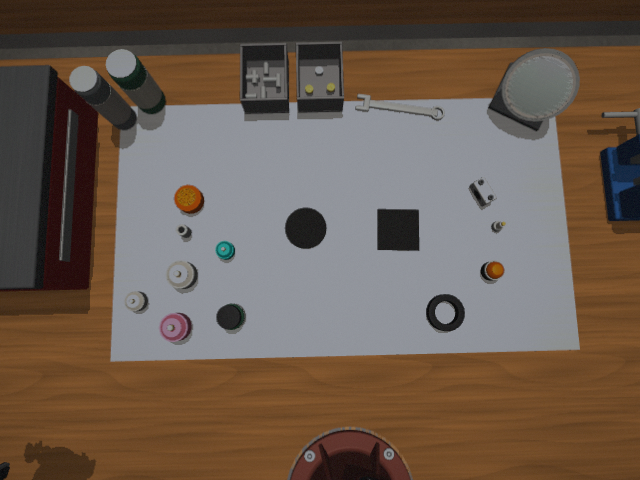

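View pics/side0.png

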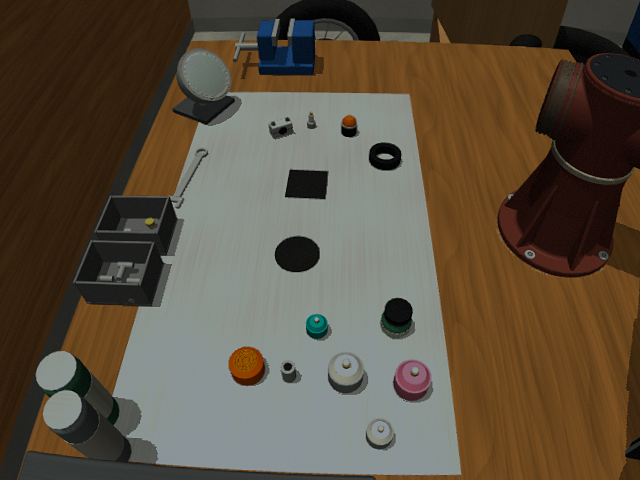

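Housing candidates in the top picture:
- white large (181,275)
- white small (135,301)
- pink (175,327)
- turquoise (225,250)

The white one at (181,275) is neither pink nor turquoise and is the larger of its colour, so it fits. The other parts in the top picture are the lens (188,199), lamp (494,270), clamp (484,191), square pad (398,230) and round pad (306,228). I'll confirm with enlarged crops.

```bash
python3 - <<'E'
import cv2,numpy as np
t=cv2.imread("pics/top0.png"); s=cv2.imread("pics/side0.png")
a=cv2.resize(t[180:345,120:260],None,fx=3.6,fy=3.6,interpolation=cv2.INTER_CUBIC)
cv2.imwrite("pics/cropL.png",a)
a=cv2.resize(t[165:295,465:515],None,fx=4.5,fy=4.5,interpolation=cv2.INTER_CUBIC)
b=cv2.resize(s[335:455,220:440],(int(220*2.3),int(120*2.3)))
o=np.zeros((600,780,3),np.uint8); o[:a.shape[0],:a.shape[1]]=a; o[:b.shape[0],240:240+b.shape[1]]=b
cv2.imwrite("pics/cropR.png",o)
from h import *
c=cal("top")
g=cv2.cvtColor(t,cv2.COLOR_BGR2GRAY)
for n,(x0,y0,x1,y1) in dict(sq=(368,200,430,260),rd=(276,198,336,258)).items():
    m=(g[y0:y1,x0:x1]<90).astype(np.uint8); k=np.argwhere(m)[:,::-1].mean(0)+[x0,y0]
    r=cv2.minAreaRect(np.argwhere(m)[:,::-1].astype(np.float32)); print(n,k,world(c,*k,.003),r)
E
```

```text
sq [397.6045977  229.31149425] [ 0.5330207  -0.12081836  0.003     ] ((29.5, 29.5), (41.0, 41.0), 90.0)
rd [305.24271845 227.78342046] [0.54119242 0.07843717 0.003     ] ((29.5, 30.0), (41.0, 40.0), 0.0)
```

View pics/cropL.png

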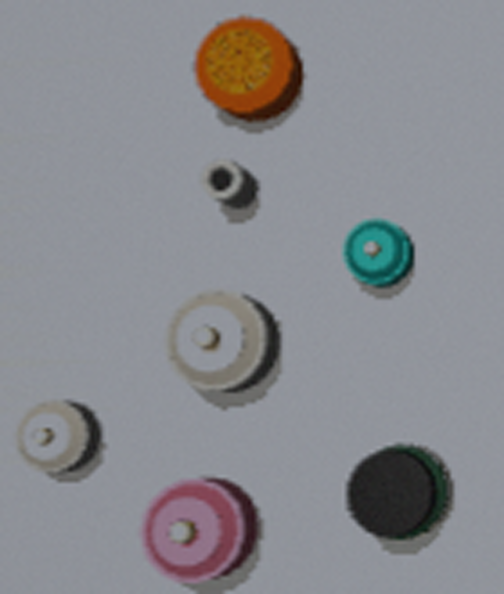

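View pics/cropR.png

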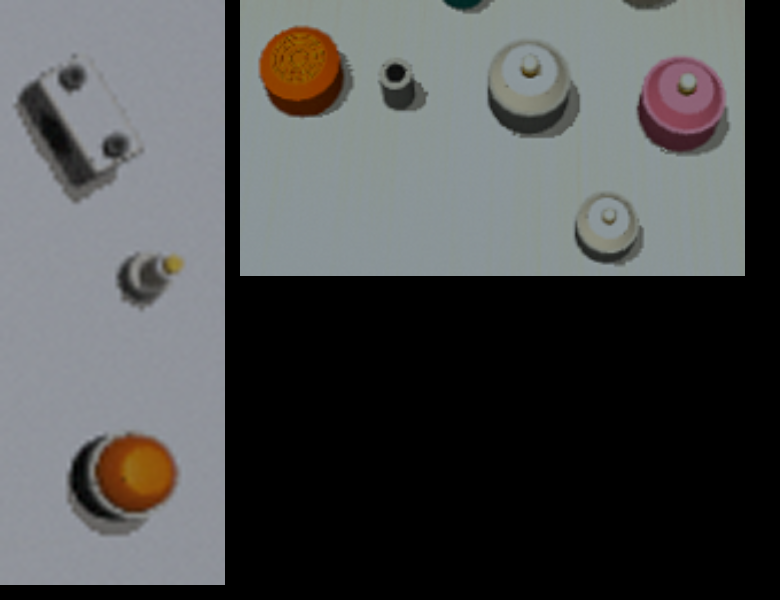

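The crops confirm it: the large white/chrome drum is the housing, crop (218,341), and its diameter matches the pink one. The small white one is a decoy. The lens is at crop (245,65). I'll move to a close wrist view of housing and lens.

```bash
python3 - <<'E'
from h import *
c=cal("top"); print("tip",robot.tip_reach)
P=dict(H=(180.6,274.7,.04),L=(188,198,.03),B1=(481,181.9,.039),B2=(490.8,197.4,.039),lamp=(495.4,269.9,.036),sock=(183,229.8,.038),plug=(501,224,.04))
for n,p in P.items(): print(n,world(c,*p).round(4))
m=(world(c,*P["H"])+world(c,*P["L"]))/2
w=cal("wrist"); print("fwd",w[4][2])
robot.move_pose([m[0]+.07,m[1],.25],[180,0,180])
w=cal("wrist"); im=robot.grab_frame("wrist"); cv2.imwrite("pics/w1.png",im); np.save("w1.npy",np.array([*w[:4],*w[4].ravel(),*w[5]]))
o=robot.observe();print(o["time"],o["tool_pos"],o["q"].round(1),-w[4].T@w[5])
for n in("H","L"): print(n,pix(w,world(c,*P[n])))
E
```

```text
tip 0.0726
H [0.4437 0.3347 0.04  ]
L [0.6068 0.3254 0.03  ]
B1 [ 0.6246 -0.2963  0.039 ]
B2 [ 0.5905 -0.3144  0.039 ]
lamp [ 0.4381 -0.3128  0.036 ]
sock [0.5372 0.3322 0.038 ]
plug [ 0.5331 -0.3307  0.04  ]
fwd [ 0.27862982 -0.07182709 -0.95770888]
2.0667 [0.59462373 0.33103957 0.25030779] [18.1 20.1 16.  86.   0.  18. ] [0.52167491 0.33172749 0.31907131]
H [323.80962291 -14.27476056]
L [310.04470268 236.1662915 ]
```

View pics/w1.png

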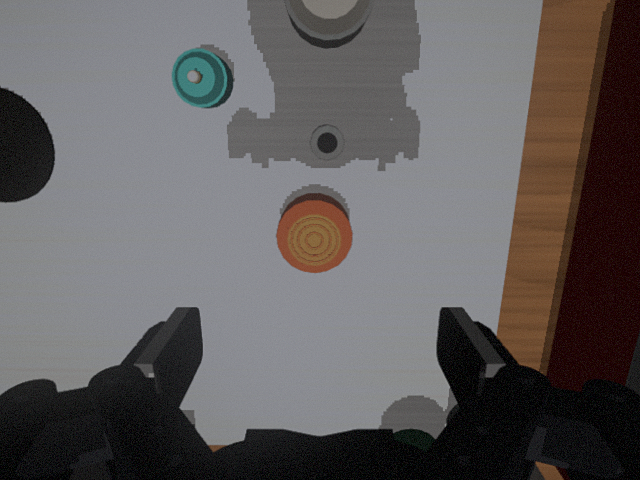

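The lens rings are centred at (314.5,239.5) and the housing sits at the top edge. Next is a look from directly above the housing.

```bash
cat >> h.py <<'E'
def look(x,y,name,yaw=180,z=.2,crop=None):
    robot.move_pose([x,y,z],[180,0,yaw]); robot.pause(.1)
    w=cal("wrist"); im=robot.grab_frame("wrist"); cv2.imwrite(f"pics/{name}.png",im)
    np.save(name+".npy",np.array([*w[:4],*w[4].ravel(),*w[5]])); print(robot.observe()["time"]); return w
def load(name):
    a=np.load(name+".npy"); return (*a[:4],a[4:13].reshape(3,3),a[13:])
E
python3 - <<'E'
from h import *
print("L",world(load("w1"),314.5,239.5,.038),world(load("w1"),315,236,.03))
w=look(.4437,.3347,"w2"); print(pix(w,[.4437,.3347,.04]))
im=cv2.imread("pics/w2.png")[80:400,160:480]; cv2.imwrite("pics/w2c.png",cv2.resize(im,(600,600)))
E
```

```text
L [0.60697029 0.3287731  0.038     ] [0.60665849 0.32906726 0.03      ]
2.9
[316.61567851 242.67095827]
```

View pics/w2c.png

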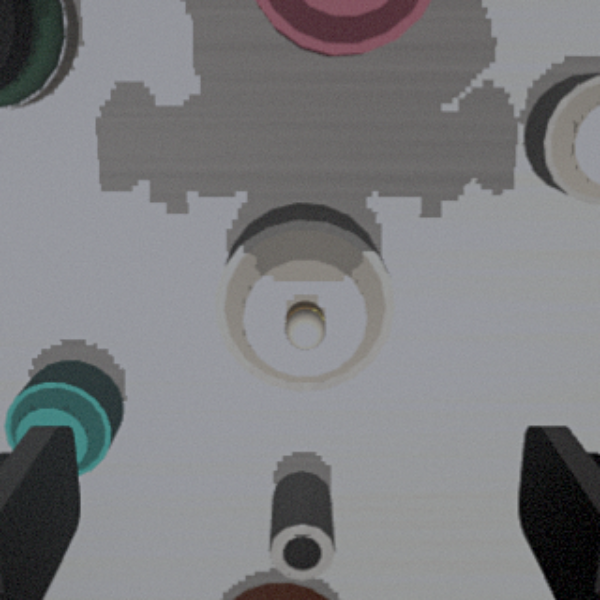

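Rim circle centre in the full picture is (323.2,244.8) and the bulb tip is (322.7,256). Next I'll measure the pads with the wrist camera.

```bash
python3 - <<'E'
from h import *
print("H",world(load("w2"),323.2,244.8,.04),world(load("w2"),322.7,256,.064))
w=look(.567,-.02,"w3",z=.30)
t=cv2.imread("pics/w3.png"); g=cv2.cvtColor(t,cv2.COLOR_BGR2GRAY)
n,lab,st,ce=cv2.connectedComponentsWithStats((g<70).astype(np.uint8))
for i in range(1,n):
    if st[i,4]>800:
        q=np.argwhere(lab==i)[:,::-1].astype(np.float32); r=cv2.minAreaRect(q)
        print(st[i],ce[i].round(1),world(w,*ce[i],.003).round(4),r)
E
```

```text
H [0.44503524 0.33864238 0.04      ] [0.44372541 0.33810358 0.064     ]
4.4917
[ 153  110  103  104 9752] [205.5 161.1] [ 0.5312 -0.1197  0.003 ] ((204.0, 161.5), (103.0, 102.0), 90.0)
[ 377  123   98   98 7534] [425.5 171.3] [0.5399 0.0787 0.003 ] ((425.5, 171.5), (97.0, 97.0), 90.0)
[   0  214   49   57 1349] [ 22.6 240.9] [ 0.6066 -0.3022  0.003 ] ((22.080013275146484, 240.44000244140625), (62.80000686645508, 23.600004196166992), 53.13010025024414)
[    0   307   640   173 58786] [323.  423.3] [ 0.8169 -0.0126  0.003 ] ((319.5, 392.99993896484375), (171.99996948242188, 638.9998779296875), 90.0)
```

View pics/w3.png

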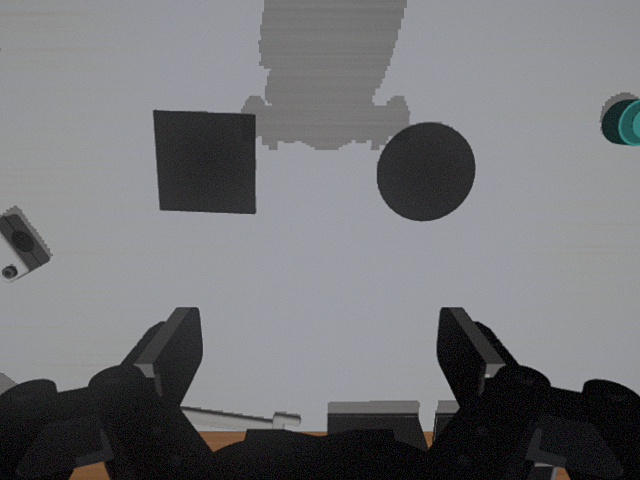

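The square pad is at (205,161) and the round pad at (425,171). Both agree with the top view within 2 mm. Picking and placing the housing now.

```bash
cat >> h.py <<'E'
S=np.array([.5321,-.1203]); Rd=np.array([.5405,.0786])
def pick(xy,h,yaw=180,op=.078,zt=.2):
    robot.move_pose([*xy,zt],[180,0,yaw]); robot.set_gripper(op)
    robot.line_to([*xy,h+.06],.2); g=robot.line_to([*xy,h],.08,guard=15)
    robot.set_gripper(0.0); o=robot.observe(); print("pick",g,o["tool_pos"].round(4),o["gripper_width"],o["gripper_force"],o["time"])
    robot.line_to([*xy,zt],.15); o=robot.observe(); print("held",o["gripper_width"],o["ft_force"].round(2))
def place(xy,h,yaw=180,op=.078,zt=.2):
    robot.move_pose([*xy,zt],[180,0,yaw]); robot.pause(.2)
    robot.line_to([*xy,h+.012],.12); robot.pause(.15); g=robot.line_to([*xy,h-.002],.015,guard=4)
    o=robot.observe(); print("place",g,o["tool_pos"].round(4),o["ft_force"].round(2))
    robot.set_gripper(op); robot.line_to([*xy,zt],.15); print(robot.observe()["time"])
E
python3 - <<'E'
from h import *
pick((.4442,.3370),.076)
place(S,.079)
w=look(*S,"w4"); print("S",pix(w,[*S,.003]),"H",pix(w,[*S,.043]))
im=cv2.imread("pics/w4.png")[80:400,160:480]; cv2.imwrite("pics/w4c.png",cv2.resize(im,(600,600)))
E
```

```text
pick False [0.4448 0.3372 0.0771] 0.056230080089348704 64.20187443494797 7.8833
held 0.05679203986786004 [ 0.31 -0.37 -2.09]
place True [ 0.532  -0.1203  0.0802] [-0.07  0.24  5.24]
13.9667
14.3667
S [317.30317308 229.40502421] H [317.07268628 247.44939103]
```

View pics/w4c.png

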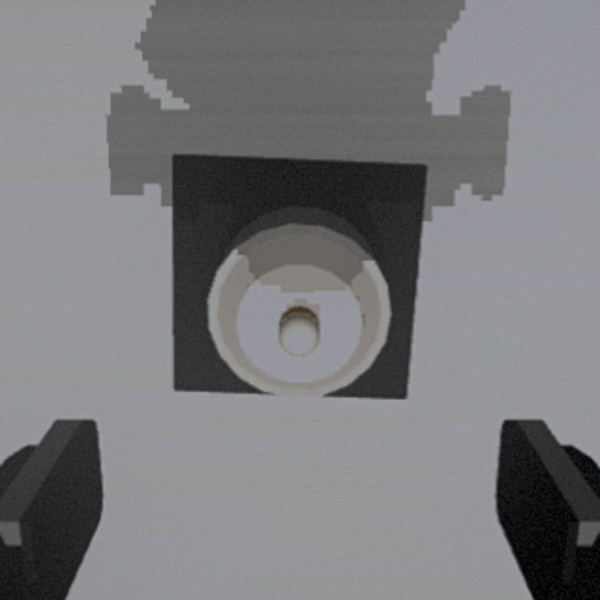

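Rim circle centre is at crop (299.5,311). The pad corners are (172,155), (427,164), (408,398) and (174,390).

```bash
python3 - <<'E'
from h import *
w=load("w4"); k=320/600
f=lambda u,v,z: world(w,160+u*k,80+v*k,z)
C=np.array([f(*p,.003) for p in[(172,155),(427,164),(408,398),(174,390)]]); print(C.round(4)); print("pad",C.mean(0)); 
print("sides",np.linalg.norm(np.diff(np.vstack([C,C[:1]]),axis=0),axis=1))
print("H",f(299.5,311,.043),f(299,333,.067))
E
```

```text
[[ 0.487  -0.1631  0.003 ]
 [ 0.49   -0.0742  0.003 ]
 [ 0.5789 -0.077   0.003 ]
 [ 0.5756 -0.1665  0.003 ]]
pad [ 0.53286219 -0.1201806   0.003     ]
sides [0.08896222 0.08893048 0.08952393 0.08871136]
H [ 0.53112081 -0.11873452  0.043     ] [ 0.52997215 -0.11893473  0.067     ]
```

The housing sits about 2 mm off in x and 1.4 mm off in y from the pad centre. I'll nudge it, then fetch the lens.

```bash
python3 - <<'E'
from h import *
T=S+[.0022,-.0013]
pick(S,.0792,zt=.13); place(T,.0792,zt=.15)
w=look(*S,"w5")
im=cv2.imread("pics/w5.png")[80:400,160:480]; cv2.imwrite("pics/w5c.png",cv2.resize(im,(600,600)))
E
```

```text
pick False [ 0.5327 -0.1205  0.0804] 0.05640840344011761 64.23219859600067 16.4417
held 0.05659865875098574 [ 0.95 -0.46 -3.38]
place True [ 0.5342 -0.1216  0.0804] [-1.05  0.35  5.11]
19.8417
20.3083
```

View pics/w5c.png

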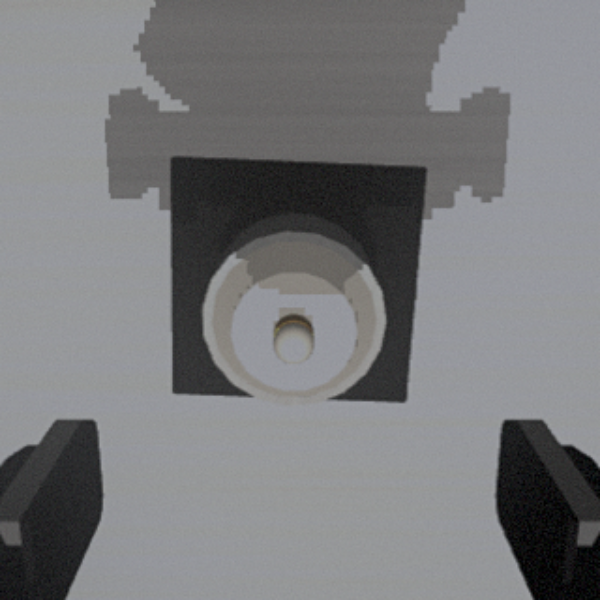

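Rim centre is now at crop (294.5,317.5), about 1 mm from the pad centre. Fetching the lens: I'll lower it under guard and check the height before releasing.

```bash
python3 - <<'E'
from h import *
w=load("w5"); k=320/600
H=world(w,160+294.5*k,80+317.5*k,.043); B=world(w,160+293.5*k,80+343*k,.067); print(H,B)
hx=(H[0]*2+B[0])/3; print(hx)
pick((.6068,.3274),.073)
T=np.array([hx,-.1216]); np.save("T.npy",T)
robot.move_pose([*T,.2],[180,0,180]); robot.pause(.2)
robot.line_to([*T,.134],.12); robot.pause(.2); f0=robot.observe()["ft_force"]
g=robot.line_to([*T,.1135],.012,guard=4); o=robot.observe(); print(g,o["tool_pos"],o["ft_force"]-f0,o["time"])
cv2.imwrite("pics/w6.png",robot.grab_frame("wrist")); np.save("f0.npy",f0)
E
```

```text
[ 0.53220404 -0.11998872  0.043     ] [ 0.53190486 -0.12019314  0.067     ]
0.532104314742814
pick False [0.6075 0.3276 0.0742] 0.05550044783971016 64.35818365491286 23.9
held 0.05565912406154369 [-0.35 -0.02 -0.25]
True [ 0.53261122 -0.12162934  0.11790931] [1.84816351 0.95802062 2.73333972] 28.9
```

```bash
python3 - <<'E'
from h import *
f0=np.load("f0.npy"); T=np.load("T.npy")
g=robot.line_to([*T,.1155],.006,guard=7); robot.pause(.2); o=robot.observe(); print(g,o["tool_pos"],o["ft_force"]-f0,o["time"])
cv2.imwrite("pics/s6.png",cv2.resize(robot.grab_frame("side")[120:320,200:440],(720,600)))
E
```

```text
True [ 0.53284113 -0.12161524  0.1174825 ] [-0.72961277  1.14002883  4.4257188 ] 29.4083
```

View pics/s6.png

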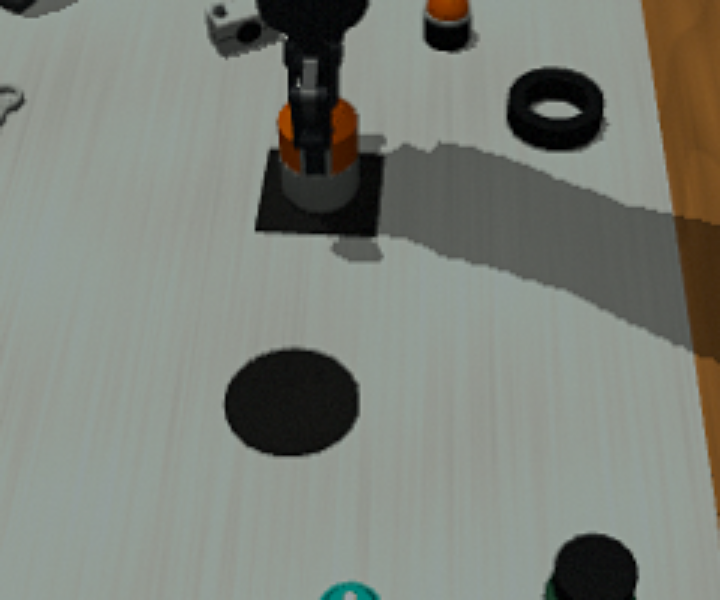

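The lens bears on the rim with the tool at 0.1175 m, against 0.1172 m expected for seated. I'll release, check the stack, then look at the lamp and clamp.

```bash
python3 - <<'E'
from h import *
T=np.load("T.npy")
robot.set_gripper(.078); robot.line_to([*T,.2],.12)
w=look(*T,"w7",z=.22); a=cv2.imread("pics/w7.png")[100:400,180:460]
w=look(.455,-.311,"w8"); b=cv2.imread("pics/w8.png")[80:380,200:480]; print(pix(w,[.4381,-.3128,.03]))
w=look(.6075,-.3055,"w9"); c=cv2.imread("pics/w9.png")[100:400,180:460]; print(pix(w,[.6075,-.3055,.039]))
k=cv2.resize(np.hstack([b,c]),(800,429)); cv2.imwrite("pics/bc.png",k); cv2.imwrite("pics/w7c.png",cv2.resize(a,(560,600)))
E
```

```text
31.05
32.0333
[312.24998946 212.36113616]
32.8417
[316.9720993  245.29351775]
```

View pics/w7c.png

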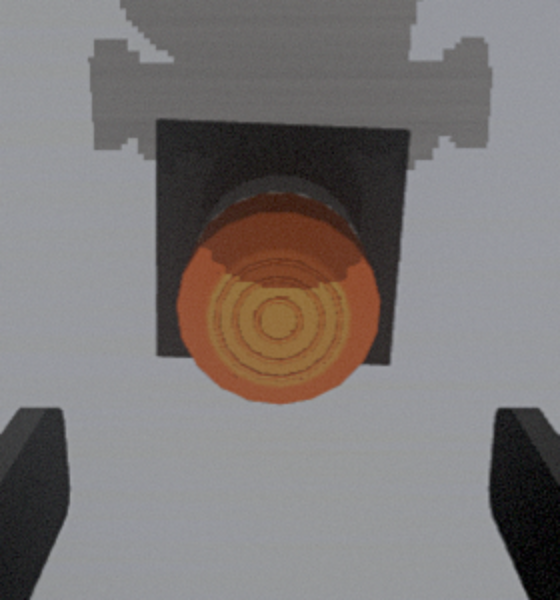

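View pics/bc.png

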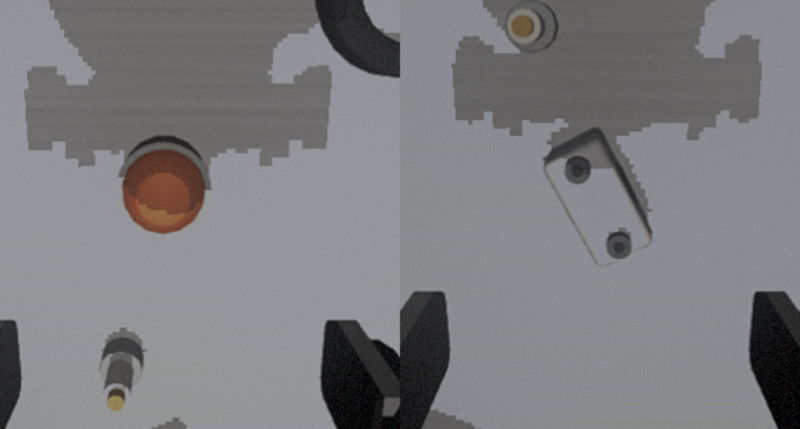

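The lens is seated and concentric, ring centre full (319,260.5). The lamp dome is at full (314.8,213). The clamp bolts are at (304.6,218.3) and (333.3,271.5).

```bash
python3 - <<'E'
from h import *
print("lens",world(load("w7"),319,260.5,.081))
b=np.array([0,-.0015])
lamp=world(load("w8"),314.8,213,.033)[:2]+b
b1=world(load("w9"),304.6,218.3,.039)[:2]+b; b2=world(load("w9"),333.3,271.5,.039)[:2]+b
cl=(b1+b2)/2; th=np.degrees(np.arctan2(*(b1-b2)[::-1]))%180
yaw=th if th>90 else th+180
print("lamp",lamp,"clamp",cl,th,yaw,np.linalg.norm(b1-b2)); np.save("cl.npy",[*cl,yaw])
pick(lamp,.076,op=.065)
place(np.array([.541,.0778]),.0793,op=.065)
E
```

```text
lens [ 0.5334561 -0.1204215  0.081    ]
lamp [ 0.43779533 -0.31272047] clamp [ 0.60758737 -0.30564036] 27.25854907718238 207.25854907718238 0.03767352914580402
pick False [ 0.4382 -0.3132  0.0769] 0.038504095125907266 60.23364543914795 35.5583
held 0.03839751660429961 [-0.96 -0.92 -1.58]
place True [0.5409 0.0778 0.08  ] [-0.6   0.23  4.56]
41.5
```

Bolt spacing comes out at 37.7 mm (38 nominal), so the measurements agree. Clamp next, then a check of the lamp and the whole layout.

```bash
python3 - <<'E'
from h import *
x,y,yaw=np.load("cl.npy")
pick((x,y),.075,yaw=yaw,op=.055)
place(np.array([.5369,-.0218]),.0755,yaw=87.6,op=.055,zt=.22)
w=look(.567,-.02,"w10",z=.27)
im=cv2.imread("pics/w10.png")[60:310,120:520]; cv2.imwrite("pics/w10c.png",cv2.resize(im,(800,500)))
E
```

```text
pick False [ 0.608  -0.306   0.0759] 0.027258463978729528 60.068628787994385 44.95
held 0.026912631708724776 [ 0.28  0.36 -0.92]
place True [ 0.5368 -0.0218  0.0758] [0.59 0.4  4.65]
51.8833
53.45
```

View pics/w10c.png

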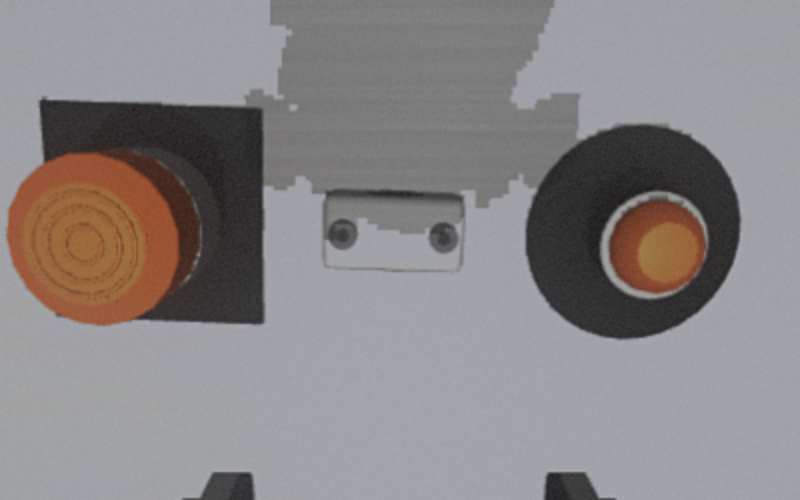

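Round pad centre is at crop (633,232), the lamp rim at (654,245) and the bolts at (343,234) and (444,237).

```bash
python3 - <<'E'
from h import *
w=load("w10"); f=lambda u,v,z: world(w,120+u/2,60+v/2,z)[:2].round(4)
R=f(633,232,.003); L=f(654,245,.033); C=(f(343,234,.039)+f(444,237,.039))/2
Sq=(f(41,99,.003)+f(263,323,.003))/2
print("R",R,"lamp",L,"clamp",C,"S",Sq,"mid",(R+Sq)/2,"lens",f(84,243,.081),"dist",np.linalg.norm(R-Sq))
E
```

```text
R [0.5402 0.0791] lamp [0.541  0.0788] clamp [ 0.5366 -0.0206] S [ 0.53315 -0.1192 ] mid [ 0.536675 -0.02005 ] lens [ 0.5329 -0.1199] dist 0.19842528190732148
```

Lamp, clamp, lens and housing are all within about 1 mm of target, and the robot is clear.

```bash
python3 - <<'E'
from h import *
print(robot.job_done())
E
```

```text
the job is handed in; nothing more can be done
None
```

The job is handed in after about 54 s: the housing with the seated lens is on the square pad, the lamp on the round pad and the clamp midway between, all within about 1 mm in the last wrist picture; the arm was kept clear of the bystanders.

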